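# Free the extractor fan and spin-test it

## Task

A screwdriver has slid down the chute of the open dust-extractor fan and blocks its vanes: take it out and lay it flat in the green tray. Then spin the fan wheel by hand to check that it turns freely: push a vane and take your hand away, so that the wheel goes round more than once, the same way, and is still running by itself. Leave it with the guard open until it has run down and stands still, then swing the round grille guard over it, fully home against its stop, without upsetting the other things on the bench.

Things in the scene. Friction and masses are not known exactly. Their poses are not given: they have to be found in the camera images.
- extractor: The fan unit, fixed to the bench: a blue plinth 200x200 mm, 34 mm high. Origin at the plinth's centre at bench height, on the vertical axis of the fan wheel; z up. The wheel sits in a round wall of outer radius 91 mm, top 76 mm high, open 36 degrees either side of the unit's +y toward the chute. Heights here and below are above the bench.
- chute_end (a point): Middle of the outer edge of the flat blue chute, on its top: 225 mm from the unit's origin along its +y, 40 mm high. The chute is 120 mm wide and has no sides.
- impeller (a joint): Angle of the fan wheel about its vertical axis, rad, positive counter-clockwise from above; no limit, either way will do; starts within 0.12 of 0. The bearing is light (wheel inertia about 0.0008 kg m2): let go at 3 rad/s (vane pushed at about 0.17 m/s) it runs on for some 5 to 7 rad and stops in about 6 s, from 5 rad/s for 10 to 13 rad and 7 s. Pushes the same way add up.
- impeller_hub (a point): On the wheel's axis, on top of the hub (radius 19 mm), 68 mm high; a small nut stands 6 mm above it. The aluminium back plate of the wheel (radius 77 mm) has its top 40 mm high.
- red_vane (a point): Middle of the top edge of the red vane; turns with the wheel. Five flat upright vanes, 72 degrees apart, stand radially on the back plate: 4 mm thick, from radius 19 to 75 mm, 40 to 72 mm high. With the joint at 0 the red one is 36 degrees counter-clockwise (from above) of the unit's +y. The four others are bare metal.
- guard (a joint): Angle of the swing-over guard about its vertical post, rad: 0 = closed over the wheel, against its stop; grows as it opens, counter-clockwise from above (so it closes clockwise), to 2.2. Starts open at 1.6 to 2.1, out over the unit's -y side. Stays where it is left; 0.12 N m (0.7 N at the knob) moves it, plus slight damping.
- guard_post (a point): Top of the steel post, the guard's pivot axis: at x = +78, y = -78 mm of the unit, 81 mm high. The guard is a dark steel grille disc 178 mm in diameter, its underside 81 mm and its top 87 mm high, the disc's centre 110 mm from the post axis.
- guard_knob (a point): The guard's upright black knob, about 22 mm in diameter, on the rim of the guard opposite to the post, 180 mm from the post axis (closed: over the line from the post through the wheel's axis). This point is on the knob's axis 107 mm high; the knob's foot is 85 mm and its top 121 mm high. Turns with the guard.
- screwdriver: Flat screwdriver with an orange fluted handle, 157 mm long, 0.05 kg, handle 20 mm wide and 18 mm high. Origin at the junction of handle and blade, on the underside; handle along its own +y (0 to 78 mm), thin blade along -y to -78 mm. It starts lying on the chute, blade about 30 mm in between two vanes, handle pointing out along the unit's +y.
- screwdriver_handle (a point): Middle of the screwdriver's handle, 39 mm from the junction, 9 mm above its underside.
- screwdriver_tip (a point): Tip end of the blade, 76 mm from the junction on the other side.
- tray: Shallow open green tray, fixed, outside 230 mm (x) by 140 mm (y), 18 mm high, walls and floor about 4 mm. Origin at the centre of its underside. The black shades of two desk lamps hang over the bench beyond the tray and the guard (x over 0.65 m, y -0.1 to -0.5): keep the arm's swings nearer to the robot.
- bead_jar_1: Bystander, to be left alone: a clear jar of pink beads with a white screw cap, 44 mm wide, 52 mm tall. Origin at the centre of its underside.
- bead_jar_2: Bystander, to be left alone: a clear jar of blue beads with a gold cap, 52 mm wide, 46 mm tall. Origin at the centre of its underside.
- spool_2: Bystander, to be left alone: a spool of green thread, 44 mm wide, 46 mm tall. Origin at the centre of its underside.
- tea_glass: Bystander, to be left alone: a mug-shaped glass with a handle, 75x101 mm, 92 mm tall. Origin at the centre of its underside.
Not all that is in view belongs to the job. Leave any blue, grey or white look-alike of the screwdriver alone.

How it is judged:
By the outcome, as a careful person would: the job done as asked, in the order asked, and still so for the second after the job is handed in, with the robot touching nothing.
It also fails if it takes over 72 s, if anything falls off the work surface, if the arm or the gripper's body presses on something with over 40 N, if the wrist force passes 120 N, or if a joint passes its speed limit or range.

## Robot

A 6-joint arm with a two-finger parallel gripper is mounted at the origin on a cart in front of the work surface, level with it; the furniture and walls round the work are solid. World frame = base frame: x ahead of the robot, y to its left, z up, the work surface at z = 0. Lengths are in m, angles in rad, forces in N, time in s.
With the tool pointing down it reaches from about 0.325 to 1 m from the base axis. Payload 5.1 kg.
Tool frame: the origin (TCP) lies midway between the tips of the shut fingers; the grasp point (between the pads) lies 19 mm behind it (r.grasp_offset is the distance from the TCP to the grasp point, in m); z points along the fingers, y is the line along which they close (so a half turn about z gives the same grasp; the last joint's range is limited). The gripper opens to 85 mm and grips with 20 to 120 N. Pads are 22 mm wide; open, the fingers measure 114 mm over their backs; the gripper's body (76 mm by 85 mm) begins 54 mm behind the grasp point. The pads swing forward as they close: fully open they stand 13 mm farther back than shut.
Start: joints at [-0.083, 0.124, 1.65, -0, 1.367, -0.083], TCP at [0.65, -0, 0.231] pointing down, gripper open.
Joint ranges: [-2.61, 2.61], [-1.02, 2.33], [0.03, 2.71], [-1.35, 4.49], [0.32, 2.68], [-2.91, 2.91]. Speed limits (rad/s): [2.57, 2.57, 3.14, 3.14, 3.14, 3.14].

## Interface

Orientations are given as a 3x3 rotation matrix whose columns are the frame's x, y, z axes.
In Python, from workcell import r gives the robot as it stands. Calls block until the motion is done:
- r.move_pose(position, orientation): joint-space move of the TCP to a pose.
- r.move_l(position, v=0.15, orientation=None, stop_force=None): straight line of the TCP; orientation=None keeps the orientation; v is the mean speed in m/s. With stop_force (N) it stops when the force on the tool has changed by that much, and returns True; else False.
- r.move_j(angles): joint-space move.
- r.ungrasp() and r.clamp(strength=None): open the fingers fully, or close them until they stop; strength is the grip in N (None keeps the last).
- r.sleep(seconds).
- r.inverse_kinematics(position, orientation): joint angles nearest the present ones, or None.
- r.get_state(): the state.
- r.capture(name): name is "scene" or "side" or "wrist"; returns a dict with "frame" (400x640x3 uint8, red, green, blue), "z_map" (400x640 float32, m along the optical axis (not along the pixel's ray), 0 where there is no reading), "mtx" (3x3 intrinsics, pixels), "view" (4x4, takes a point from world to camera coordinates); the wrist camera has in their place "T_tool_cam" (4x4, takes a point from camera to tool coordinates, whose origin is the TCP and whose axes are the flange's). Camera axes: x right, y up, looking along -z (the intrinsics and any distortion apply to the point x, -y, -z); pixel columns grow to the right and rows downward; lengths in m; the calibration is good to about 2 mm. A picture is of the moment at which its call begins: read the wrist's pose just before it.
A pose or a line that the arm cannot do raises r.Unreachable and nothing moves.
- r.sign_off(): hands the job in; it is judged then, once.
The state is a dict: "time": time; "joints": joint angles; "qvel": joint speeds; "effort": joint torques, N m; "position": TCP position; "ee_rot": TCP orientation; "wrist_force": force on the tool from outside, world axes, zero at the start; "moment": the same for the moment, N m; "grip_width": finger opening in m; "grip_force": force on a finger pad.
Only numpy, scipy, OpenCV 4.12 (cv2) and the standard library are available. Lean on these libraries where they do the work, as an engineer would, in place of code of your own. Each camera call takes 0.05 s, during which the arm holds its last target. There are 200 camera calls.

## Working session

There is one attempt and no reset: what is moved stays moved. The work goes in short steps, each a Python script; the robot and the scene stay as the last script left them, time stands still between calls to the robot, and variables do not carry over. Pictures are saved under pics/ and viewed, at most 10 in all, crops included, and the job is handed in when it is done.

```bash
mkdir -p pics; ls; cat > h.py <<'E'
from workcell import r
import numpy as np, cv2, pickle
def snap(name, tag):
    s=r.get_state(); c=r.capture(name)
    if name=="wrist":
        T=np.eye(4); T[:3,:3]=np.array(s["ee_rot"]); T[:3,3]=s["position"]
        c["c2w"]=T@np.array(c["T_tool_cam"])
    else: c["c2w"]=np.linalg.inv(np.array(c["view"]))
    cv2.imwrite(f"pics/{tag}.png",c["frame"][:,:,::-1]); pickle.dump(c,open(f"pics/{tag}.pkl","wb"))
    return c
def cloud(c):
    K=np.array(c["mtx"]); z=c["z_map"]; v,u=np.mgrid[0:z.shape[0],0:z.shape[1]]
    P=np.stack([(u-K[0,2])/K[0,0]*z,-(v-K[1,2])/K[1,1]*z,-z],-1)
    W=P@c["c2w"][:3,:3].T+c["c2w"][:3,3]; W[z<=0]=np.nan
    return W
def ray(c,u,v,h):  # pixel to plane z=h
    K=np.array(c["mtx"]); d=c["c2w"][:3,:3]@np.array([(u-K[0,2])/K[0,0],-(v-K[1,2])/K[1,1],-1]); o=c["c2w"][:3,3]
    return o+d*(h-o[2])/d[2]
def R(yaw): # tool down, closing axis y at yaw (world)
    c,s=np.cos(yaw),np.sin(yaw); y=np.array([c,s,0]); z=np.array([0,0,-1.]); return np.column_stack([np.cross(y,z),y,z])
E
python3 - <<'E'
from h import *
a=snap("scene","scene"); b=snap("side","side")
print({k:(type(v),getattr(v,'shape',v)) for k,v in a.items() if k not in("frame","z_map")}, a["c2w"][:3,3], b["c2w"][:3,3])
print(r.get_state()["ee_rot"], r.get_state()["time"])
E
```

```text
pics
{'mtx': (<class 'numpy.ndarray'>, (3, 3)), 'view': (<class 'numpy.ndarray'>, (4, 4)), 'c2w': (<class 'numpy.ndarray'>, (4, 4))} [-0.57225522 -0.3887234   1.17730425] [0.55482857 1.42089278 0.72952075]
[[ 1.38184557e-05  9.99998092e-01 -1.95364224e-03]
 [ 9.99999986e-01 -1.34977981e-05  1.64146286e-04]
 [ 1.64119603e-04 -1.95364448e-03 -9.99998078e-01]] 0.1
```

View pics/scene.png

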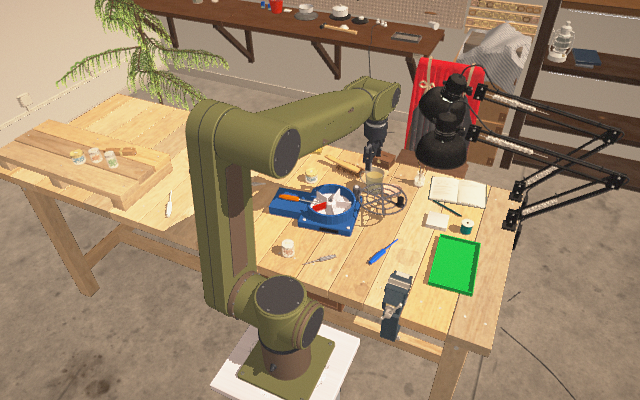

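View pics/side.png

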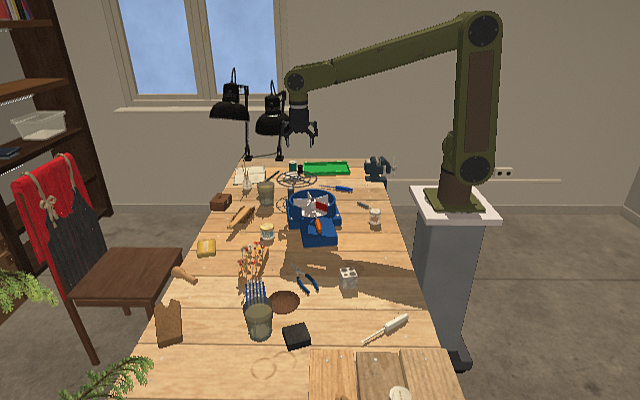

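The scene view shows the orange screwdriver on the blue chute at (290,198), the wheel at (333,202), the open guard at (385,203) and the green tray at (455,264). The look-alikes are blue at (382,250), white at (168,204) and grey at (320,260). Only the orange one at (290,198) fits, since it is on the chute with its blade among the vanes. I'll confirm that with a close wrist view.

```bash
python3 - <<'E'
from h import *
a=pickle.load(open("pics/scene.pkl","rb")); W=cloud(a)
for n,(u,v,h) in dict(handle=(290,198,.049),hub=(333,200,.07),tray=(455,264,.004),jar1=(288,248,.03),jar2=(311,175,.03),glass=(374,183,.05),spool=(467,227,.03),guard=(385,203,.084)).items(): print(n,W[v,u].round(3),ray(a,u,v,h).round(3))
hsv=cv2.cvtColor(a["frame"],cv2.COLOR_RGB2HSV)
m=(abs(hsv[:,:,0].astype(int)-60)<12)&(hsv[:,:,1]>180)&(hsv[:,:,2]>80)
p=W[m]; p=p[(abs(p[:,2])<.04)]; print("tray",np.percentile(p,[1,50,99],axis=0).round(3))
p0=ray(a,325,200,.05); h=ray(a,290,198,.05)
r.move_pose([p0[0]-.0,p0[1]+.0,.40],R(np.pi/2))
c=snap("wrist","w1"); s=r.get_state(); print(s["position"],s["time"],c["c2w"][:3,3])
E
```

```text
handle [0.562 0.282 0.056] [0.569 0.286 0.049]
hub [0.607 0.126 0.065] [0.602 0.124 0.07 ]
tray [ 0.541 -0.348  0.   ] [ 0.538 -0.348  0.004]
jar1 [0.338 0.172 0.05 ] [0.354 0.182 0.03 ]
jar2 [0.731 0.276 0.047] [0.75  0.286 0.03 ]
glass [0.761 0.022 0.066] [0.78  0.028 0.05 ]
spool [ 0.694 -0.35   0.038] [ 0.702 -0.35   0.03 ]
guard [ 0.645 -0.06   0.086] [ 0.647 -0.06   0.084]
tray [[ 0.419 -0.416 -0.002]
 [ 0.534 -0.345  0.005]
 [ 0.653 -0.276  0.02 ]]
[0.6108856  0.15985871 0.39864749] 1.35 [0.5444425  0.15893151 0.54130603]
```

View pics/w1.png

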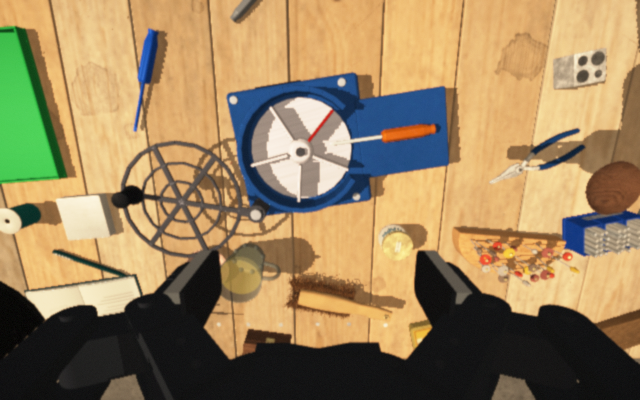

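The wrist view shows the hub at (302,152), the red vane at (320,125), the orange handle from (383,137) to (437,128), the chute's outer edge from (446,87) to (449,165), the post at (257,214) and the knob at (127,196). Next I'll compute poses and check the enlarged crop.

```bash
python3 - <<'E'
from h import *
c=pickle.load(open("pics/w1.pkl","rb")); W=cloud(c)
P=lambda u,v,h: ray(c,u,v,h)[:2].round(4)
hub=P(302,152,.071); e1=P(446,87,.04); e2=P(449,165,.04); ce=(e1+e2)/2
d=ce-hub; print("hub",hub,"chute",ce,"len",np.hypot(*d),"uyaw",np.degrees(np.arctan2(d[1],d[0])), "edge",e1-e2)
for n,q in dict(tl=(229,93,.034),tr=(354,74,.034),bl=(246,216,.034),br=(369,201,.034),post=(257,214,.081),knob=(127,196,.121),gc=(186,202,.084)).items(): print(n,P(*q))
hsv=cv2.cvtColor(c["frame"],cv2.COLOR_RGB2HSV)
m=((hsv[:,:,0]<14)&(hsv[:,:,1]>170)&(hsv[:,:,2]>120)); m[:, :370]=0; m[:,445:]=0; m[:110]=0;m[150:]=0
p=W[m]; p=p[np.isfinite(p[:,0])]; print("handle",cv2.minAreaRect(p[:,:2].astype(np.float32)*1000),np.nanpercentile(p[:,2],[5,50,95]),m.sum())
a=pickle.load(open("pics/scene.pkl","rb")); A=cloud(a); h=cv2.cvtColor(a["frame"],cv2.COLOR_RGB2HSV)
m=(abs(h[:,:,0].astype(int)-60)<12)&(h[:,:,1]>180)&(h[:,:,2]>80); m[:,:400]=0
m=cv2.morphologyEx(m.astype(np.uint8),cv2.MORPH_OPEN,np.ones((3,3)))>0
p=A[m]; p=p[abs(p[:,2])<.03]; print("tray",cv2.minAreaRect(p[:,:2].astype(np.float32)*1000))
cv2.imwrite("pics/crop1.png",cv2.resize(c["frame"][60:230,220:460,::-1],None,fx=3,fy=3,interpolation=cv2.INTER_CUBIC))
E
```

```text
hub [0.597  0.1363] chute [0.5633  0.35545] len 0.22172598517088613 uyaw 98.74223298250148 edge [-0.115  -0.0165]
tl [0.5136 0.0268]
tr [0.4872 0.2124]
bl [0.7059 0.041 ]
br [0.6805 0.2423]
post [0.6878 0.0685]
knob [ 0.65   -0.0968]
gc [ 0.6684 -0.0341]
handle ((570.0359497070312, 292.5615234375), (17.270252227783203, 77.77022552490234), 8.83945083618164) [0.05155966 0.0563838  0.0585711 ] 587
tray ((536.4928588867188, -345.8551330566406), (238.55799865722656, 134.8865203857422), 4.4017744064331055)
```

View pics/crop1.png

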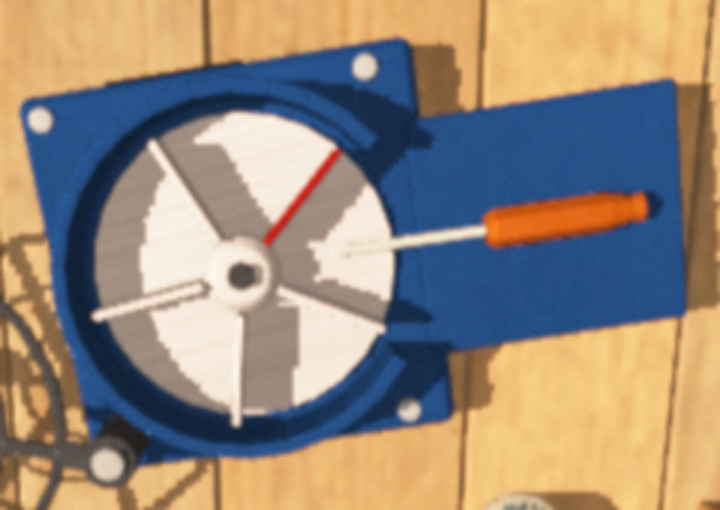

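The crop confirms the orange screwdriver, with its handle on the chute and its blade between the red vane and the next one. I'll grasp it now.

```bash
python3 - <<'E'
from h import *
D=np.degrees
psi=np.radians(8.8); u=np.array([-np.sin(psi),np.cos(psi)]) # handle dir
g=np.array([.570,.2925])
Rg=R(psi)
q1=r.inverse_kinematics([*g,.12],Rg); q1b=r.inverse_kinematics([*g,.12],R(psi+np.pi)); print(np.round(q1,2),None if q1b is None else np.round(q1b,2))
pl=np.array([.5365,-.3459])-.036*np.array([np.cos(.077),np.sin(.077)])
for y in (np.radians(94.4),):
    q=r.inverse_kinematics([*pl,.1],R(y)); print("place",None if q is None else np.round(q,2))
r.move_pose([*g,.14],Rg)
r.move_l([*g,.043],v=.15,stop_force=8)
print(r.get_state()["position"])
r.clamp(40); s=r.get_state(); print(s["grip_width"],s["grip_force"],s["position"],s["wrist_force"])
r.move_l([*g,.052],v=.05)
o=g+u*.06
r.move_l([*o,.07],v=.12); r.move_l([*o,.2],v=.25)
s=r.get_state(); print(s["grip_width"],s["time"]); snap("wrist","w2")
E
```

```text
[ 0.39  0.19  1.77 -0.    1.18  0.24] [ 0.39  0.19  1.77 -0.    1.18 -2.9 ]
place [-0.7   0.15  1.85 -0.    1.14 -2.34]
[0.57087985 0.29280632 0.04411862]
0.017441895453394012 39.18349100276828 [0.57026642 0.29262744 0.04353915] [-1.30604674 -0.76540154  2.78440038]
0.017524610088920825 5.9083
```

View pics/w2.png

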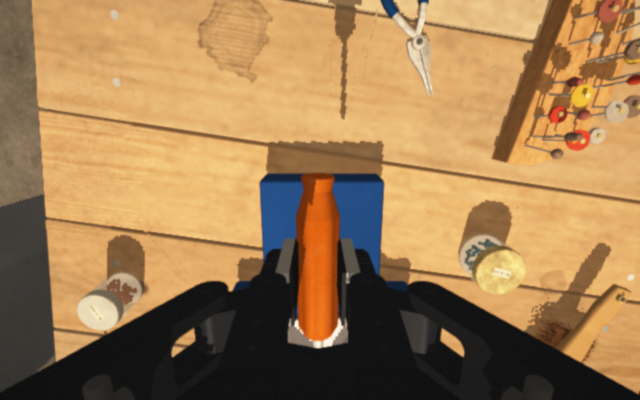

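The screwdriver is held square, with its handle upright in the view at about (318,250). I'll carry it to the tray on the robot side of the lamps.

```bash
python3 - <<'E'
from h import *
y=np.radians(94.4); Rp=R(y)
pl=np.array([.5365,-.3459])-.036*np.array([np.cos(.077),np.sin(.077)])
r.move_pose([.46,.02,.24],Rp); print(r.get_state()["grip_width"])
r.move_pose([*pl,.12],Rp)
print(r.move_l([*pl,.0085],v=.1,stop_force=6)); s=r.get_state(); print(s["position"],s["grip_width"],s["time"])
r.ungrasp(); r.move_l([*pl,.2],v=.25)
snap("wrist","w3"); print(r.get_state()["time"])
E
```

```text
0.017484761414481576
False
[ 0.50123222 -0.34921659  0.00941114] 0.017754709936174867 10.45
12.0833
```

View pics/w3.png

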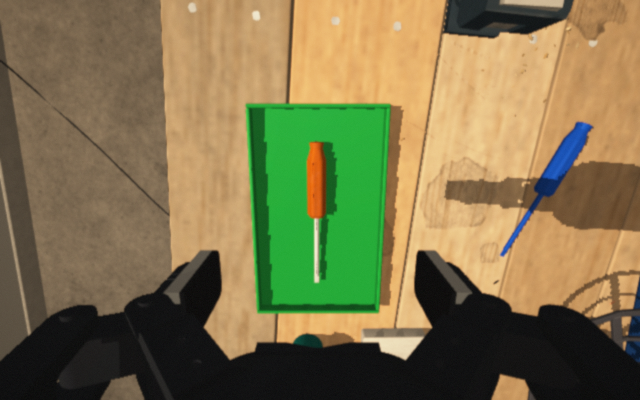

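The screwdriver lies flat in the tray at (316,210). Next I'll push a vane clockwise with a rising sweep that enters through the chute opening, then watch the red vane.

```bash
cat > push.py <<'E'
from h import *
import sys
v=float(sys.argv[1])
t=np.radians(98.4); uy=np.array([np.cos(t),np.sin(t)]); ux=np.array([uy[1],-uy[0]]); hub=np.array([.597,.1363])
L=lambda x,y: hub+ux*x+uy*y
Rp=R(t)
if r.get_state()["position"][1]<0: r.clamp(20); r.move_pose([.46,.02,.24],Rp)
r.move_pose([*L(.033,.115),.11],Rp)
r.move_l([*L(.033,.115),.052],v=.12)
print(r.get_state()["position"])
r.move_l([*L(.033,-.065),.088],v=v)
r.move_l([*L(.033,-.03),.16],v=.35)
r.move_pose([.611,.16,.40],R(np.pi/2))
for i in range(8):
    ts=r.get_state()["time"]; c=snap("wrist","wt"); f=cv2.cvtColor(c["frame"],cv2.COLOR_RGB2HSV)
    m=((f[:,:,0]<6)|(f[:,:,0]>174))&(f[:,:,1]>150)&(f[:,:,2]>80); m[:,:235]=0;m[:,370:]=0;m[:80]=0;m[215:]=0
    vv,uu=np.nonzero(m)
    if len(uu):
        p=ray(c,uu.mean(),vv.mean(),.07)[:2]-hub; print(round(ts,2),len(uu),round(np.degrees(np.arctan2(p@uy,p@ux)),1))
    else: print(ts,"none")
    r.sleep(.1)
E
python3 push.py .13
```

```text
[0.61319653 0.25471116 0.05249251]
18.96 129 97.5
19.11 130 82.0
19.26 133 66.4
19.41 131 51.9
19.56 124 38.0
19.71 120 25.0
19.86 108 12.8
20.01 94 1.4
```

It turns clockwise, but only at 1.8 rad/s and falling, so I can't be sure of more than one turn. A faster second push the same way will settle it.

```bash
python3 push.py .26
```

```text
[0.61337877 0.25492472 0.05256465]
24.16 141 -139.3
24.31 101 179.4
24.46 83 138.9
24.61 125 98.1
24.76 128 58.9
24.91 108 20.4
25.06 88 -15.3
25.21 86 -47.8
```

It now runs freely at 4.7 rad/s clockwise with the hand away. I'll track it until it stands still, then locate the knob and post.

```bash
python3 - <<'E'
from h import *
hub=np.array([.597,.1363]); last=None;n=0
t=np.radians(98.4); uy=np.array([np.cos(t),np.sin(t)]); ux=np.array([uy[1],-uy[0]])
for i in range(40):
    c=snap("wrist","wt"); f=cv2.cvtColor(c["frame"],cv2.COLOR_RGB2HSV)
    m=((f[:,:,0]<6)|(f[:,:,0]>174))&(f[:,:,1]>150)&(f[:,:,2]>80); m[:,:235]=0;m[:,370:]=0;m[:80]=0;m[215:]=0
    vv,uu=np.nonzero(m); p=ray(c,uu.mean(),vv.mean(),.07)[:2]-hub; a=np.degrees(np.arctan2(p@uy,p@ux))
    ts=r.get_state()["time"]; print(round(ts,1),round(a,1),end="; ")
    n = n+1 if last is not None and abs(a-last)<.3 else 0
    last=a
    if n>=4: break
    r.sleep(.3)
W=cloud(c); Z=W[:,:,2]
m=(Z>.1)&(Z<.135)&(W[:,:,0]<.75)&(W[:,:,1]<.1)&(W[:,:,0]>.55)&(W[:,:,1]>-.2)
print("\nknob",np.nanmedian(W[m],axis=0),np.nanmin(W[m],axis=0),np.nanmax(W[m],axis=0),m.sum())
post=hub+.078*ux-.078*uy; print("post",post)
E
```

```text
25.4 -77.9; 25.8 -141.1; 26.1 162.5; 26.5 110.0; 26.8 61.9; 27.2 18.2; 27.5 -18.9; 27.9 -50.2; 28.2 -76.7; 28.6 -99.8; 28.9 -118.9; 29.3 -135.1; 29.6 -149.1; 30.0 -160.6; 30.3 -170.2; 30.7 -177.9; 31.0 176.0; 31.4 171.5; 31.7 168.3; 32.1 166.5; 32.4 165.8; 32.8 165.8; 33.1 165.9; 33.5 165.8; 33.8 165.8; 
knob [ 0.65526731 -0.10515303  0.11870909] [ 0.64524895 -0.12055867  0.1005612 ] [ 0.667404   -0.0973457   0.12222138] 327
post [0.68555772 0.07053123]
```

View pics/wt.png

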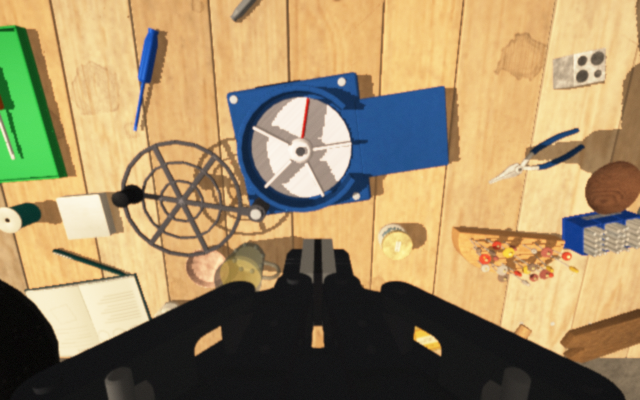

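The wheel ran about two more turns in this view and has stood still at 165.8° since 32.4 s. The knob is at (127,196) and the post at (257,214), so the guard is open about 2.02 rad. The nearest lamp shade shows at (15,330), so I'll check its clearance before going behind the knob.

```bash
python3 - <<'E'
from h import *
for n in ("scene","side"):
    W=cloud(pickle.load(open(f"pics/{n}.pkl","rb")))
    m=(W[:,:,2]>.14)&(W[:,:,2]<.9)&(W[:,:,1]<-.08)&(W[:,:,1]>-.5)&(W[:,:,0]>.55)&(W[:,:,0]<1.1)
    p=W[m]; print(n,m.sum(),np.nanpercentile(p,[0,2,50,98,100],axis=0).round(3))
    q=p[(p[:,2]<.45)]; print(np.nanpercentile(q,[0,2,50,98],axis=0).round(3) if len(q) else None)
post=np.array([.6856,.0705])
for a in (259,200,143):
  for off in (0,90,180,-90):
    th=np.radians(a+8); p=post+.18*np.array([np.cos(th),np.sin(th)])
    q=r.inverse_kinematics([*p,.1],R(np.radians(a+off))); print(a,off,None if q is None else np.round(q,2))
E
```

```text
scene 5603 [[ 0.687 -0.5    0.252]
 [ 0.695 -0.481  0.261]
 [ 0.779 -0.226  0.364]
 [ 0.97  -0.102  0.465]
 [ 1.028 -0.081  0.519]]
[[ 0.687 -0.5    0.252]
 [ 0.694 -0.482  0.261]
 [ 0.778 -0.227  0.361]
 [ 0.97  -0.101  0.442]]
side 1792 [[ 0.698 -0.499  0.251]
 [ 0.714 -0.331  0.258]
 [ 0.835 -0.146  0.359]
 [ 1.013 -0.083  0.465]
 [ 1.043 -0.08   0.516]]
[[ 0.698 -0.499  0.251]
 [ 0.714 -0.371  0.257]
 [ 0.822 -0.143  0.353]
 [ 1.013 -0.083  0.443]]
259 0 [-0.24  0.3   1.67 -0.    1.17  1.52]
259 90 [-0.24  0.3   1.67 -0.    1.17 -0.05]
259 180 [-0.24  0.3   1.67 -0.    1.17 -1.62]
259 -90 None
200 0 [-0.13 -0.03  2.04 -0.    1.13  2.66]
200 90 [-0.13 -0.03  2.04 -0.    1.13  1.09]
200 180 [-0.13 -0.03  2.04 -0.    1.13 -0.48]
200 -90 [-0.13 -0.03  2.04 -0.    1.13 -2.05]
143 0 [ 0.19  0.03  1.98 -0.    1.13 -2.3 ]
143 90 [ 0.19  0.03  1.98 -0.    1.13  2.41]
143 180 [ 0.19  0.03  1.98 -0.    1.13  0.84]
143 -90 [ 0.19  0.03  1.98 -0.    1.13 -0.73]
```

```bash
python3 - <<'E'
from h import *
P=[]
for n in ("scene","side","w1","wt"):
    W=cloud(pickle.load(open(f"pics/{n}.pkl","rb"))).reshape(-1,3)
    W=W[(W[:,2]>.13)&(W[:,2]<.6)&(W[:,1]<-.06)&(W[:,1]>-.5)&(W[:,0]>.6)&(W[:,0]<1.1)]
    P.append(W)
P=np.vstack(P)
for z0 in (.15,.2,.25,.3,.35,.4,.45,.5):
    q=P[(P[:,2]>=z0)&(P[:,2]<z0+.05)]
    if len(q):
        for c in ([.655,-.103],[.672,-.105]):
            d=np.hypot(*(q[:,:2]-c).T); i=np.argsort(d)[5]; print(z0,len(q),c,d[i].round(3),q[i].round(3))
E
```

```text
0.25 7517 [0.655, -0.103] 0.066 [ 0.705 -0.146  0.257]
0.25 7517 [0.672, -0.105] 0.052 [ 0.711 -0.139  0.257]
0.3 2179 [0.655, -0.103] 0.082 [ 0.72  -0.153  0.302]
0.3 2179 [0.672, -0.105] 0.067 [ 0.718 -0.154  0.31 ]
0.35 2753 [0.655, -0.103] 0.119 [ 0.758 -0.162  0.391]
0.35 2753 [0.672, -0.105] 0.104 [ 0.742 -0.182  0.366]
0.4 1349 [0.655, -0.103] 0.127 [ 0.754 -0.183  0.401]
0.4 1349 [0.672, -0.105] 0.113 [ 0.754 -0.183  0.401]
0.45 359 [0.655, -0.103] 0.041 [ 0.665 -0.063  0.487]
0.45 359 [0.672, -0.105] 0.043 [ 0.666 -0.062  0.493]
0.5 102 [0.655, -0.103] 0.04 [ 0.655 -0.063  0.525]
0.5 102 [0.672, -0.105] 0.043 [ 0.669 -0.062  0.512]
```

The shade's lower edge is at about (.705,-.146,.257). I'll straddle the knob with open fingers as a fork, so the hand leads the knob and stays on the robot side, and drive it round the arc until it meets the stop.

```bash
cat > fork.py <<'E'
from h import *
post=np.array([.6860,.0700])
def go(a,z,v=.15,f=None):
    t=np.radians(a); return r.move_l([*(post+.18*np.array([np.cos(t),np.sin(t)])),z],v=v,orientation=R(t+np.pi/2),stop_force=f)
def up(): 
    p=np.array(r.get_state()["position"]); r.move_l([p[0],p[1],.25],v=.25)
E
python3 - <<'E'
from fork import *
a=259.2-6.5; t=np.radians(a); p=post+.18*np.array([np.cos(t),np.sin(t)])
r.move_pose([.56,.05,.28],R(t+np.pi/2)); r.ungrasp()
r.move_pose([*p,.17],R(t+np.pi/2)); print(r.get_state()["position"])
if go(a,.090,.12,6): print("touched",r.get_state()["position"]); up(); raise SystemExit
while a>150:
    a-=6; go(a,.090,.18)
    f=np.linalg.norm(r.get_state()["wrist_force"])
    if f>15: print("force",a,r.get_state()["wrist_force"]); break
s=r.get_state(); print(a,s["position"],s["wrist_force"],s["time"])
while a>126:
    a-=3
    if go(a,.090,.08,5): print("stop",a); break
s=r.get_state(); d=np.array(s["position"])[:2]-post; print(s["position"],s["wrist_force"],s["time"],np.degrees(np.arctan2(d[1],d[0])))
E
```

```text
[ 0.63281989 -0.10133225  0.17097158]
144.7 [0.53880591 0.17329305 0.08993799] [-0.09548224 -1.03700987 -0.37046464] 42.3917
stop 132.7
[0.56139245 0.19953792 0.08847548] [-1.7252574  -3.23564903  1.08485213] 43.4 133.88861513783175
```

It met resistance at about the expected angle. I'll press home once more, lift and look.

```bash
python3 - <<'E'
from fork import *
print(go(130,.090,.04,8)); s=r.get_state(); d=np.array(s["position"])[:2]-post; print(s["wrist_force"],np.degrees(np.arctan2(d[1],d[0])))
a=np.degrees(np.arctan2(d[1],d[0])); go(a-1.5+2.5,.090,.05)   # back off a little
up(); r.move_pose([.611,.16,.40],R(np.pi/2)); c=snap("wrist","w5"); W=cloud(c); Z=W[:,:,2]
m=(Z>.112)&(Z<.13)&(abs(W[:,:,0]-.54)<.06)&(abs(W[:,:,1]-.18)<.06)
k=np.nanmedian(W[m],axis=0); print("knob",k,m.sum(),r.get_state()["time"])
d=k[:2]-post; print("knob angle",np.degrees(np.arctan2(d[1],d[0])), np.hypot(*d))
E
```

```text
True
[-0.9877543  -1.11601661  0.90102314] 133.9610849303979
knob [0.54071518 0.17446409 0.11921682] 279 48.0333
knob angle 144.28274612537572 0.1789425153117574
```

View pics/w5.png

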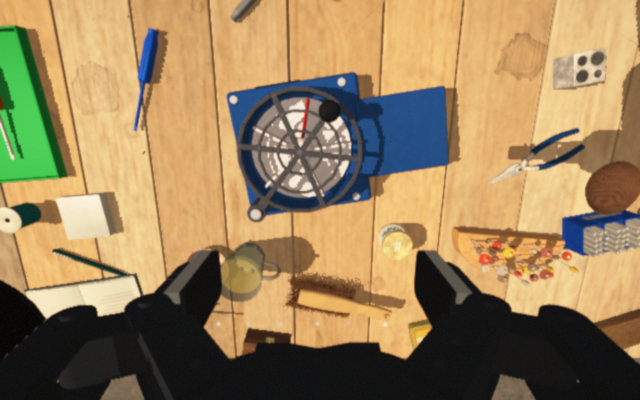

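The guard covers the wheel, with the knob at (330,110) opposite the post at (257,213). It came up against the same angle twice. One firmer press will confirm it is home.

```bash
python3 - <<'E'
from fork import *
ang=lambda: (lambda d:np.degrees(np.arctan2(d[1],d[0])))(np.array(r.get_state()["position"])[:2]-post)
t=np.radians(137); p=post+.18*np.array([np.cos(t),np.sin(t)])
r.move_pose([*p,.17],R(t+np.pi/2)); go(137,.090,.15); go(134.5,.09,.08)
print(ang()); print(go(129,.090,.04,16),ang(),r.get_state()["wrist_force"])
print(go(129,.090,.04,16),ang(),r.get_state()["wrist_force"])
go(ang()+1,.090,.05); up()
c=snap("wrist","w6"); r.move_l([.58,.12,.35],v=.25); c=snap("wrist","w7")
W=cloud(c); Z=W[:,:,2]
m=(Z>.112)&(Z<.13)&(abs(W[:,:,0]-.54)<.06)&(abs(W[:,:,1]-.18)<.06); k=np.nanmedian(W[m],axis=0); d=k[:2]-post
print(k,np.degrees(np.arctan2(d[1],d[0])),r.get_state()["time"])
E
```

```text
134.1580623574424
True 133.9014392672371 [-1.37902021 -1.88147454  0.65183703]
True 133.97659250801425 [-0.33718276 -1.57314487  1.7584138 ]
[0.54097947 0.17327734 0.11927449] 144.5431777196309 54.6
```

A 16 N press produced no further movement, so the guard is against its stop.

```bash
python3 -c "
from workcell import r
print(r.sign_off())"
```

```text
the job is handed in; nothing more can be done
None
```

The job is handed in at about 55 s of the 72 s allowed: the screwdriver lies flat in the green tray, the wheel ran freely for more than a turn and came to rest, the guard is closed against its stop, and I saw nothing else on the bench disturbed.

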